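Let a spent battery roll into the desk collection box

TASK

Press down the orange lever of the grey used-battery box so that its green lid rises and the spent battery waiting on the chute rolls in by itself. Then ease the lever back up so that the lid sinks slowly under control and shuts without falling or slamming, and take the hand clear. Touch only the lever, not the lid or the battery, and leave the fresh battery, the telephone handset and the pen cup where they stand.

Things in the scene. Friction and masses are not known exactly. Their poses are not given: they have to be found in the camera images.
- bin: Grey used-battery box, fixed to the desk: 160 (x) x 140 (y) x 130 mm high, open-topped under its lid. Origin at the centre of its underside on the desk, z up. A chute 98 mm wide runs from the low (92 mm) +x wall up and away to x = +160 mm, 118 mm high there, sloping 18 degrees down to the box. The lever sticks out on the -y side, out of a black gear housing that reaches y = -82 mm. The box is turned up to 0.3 rad from the robot's axes.
- lid_edge (a point): Middle of the +x edge of the green lid of the box, 166 x 146 x 6 mm, with a 34 mm skirt under its +x edge that shuts the mouth of the chute. The lid's hinge lies at x = -80, z = +134 mm in the box frame, on the robot's side; when open it rises to 280 mm above the desk. It falls shut by its own weight and a return spring.
- lid (a joint): Angle of the lid, rad: 0 shut, 0.96 fully raised. Always 3 times the lever angle. It slams if it falls faster than 3 rad/s.
- pad_top (a point): Centre of the upper face of the orange lever pad, 56 (along the box x) x 48 x 10 mm, at the end of a steel arm; the lever pivots at y = -80, z = +65 mm in the box frame and the pad centre lies 110 mm from the pivot, toward the box -y. This point is 88 mm above the desk at rest, 53 mm when fully pressed. The face slopes 0.16 rad, outer edge up, at rest, and 0.16 rad the other way when pressed. Moves with the pad.
- lever (a joint): Angle of the lever, rad: 0 at rest, 0.32 fully pressed (hard stop). Pressing the pad straight down increases it; about 2 to 6 N at the pad. A spring brings it back up when released.
- cell: Spent battery: black cylinder with a copper band, 34 mm diameter, 61 mm long, about 140 g, loose. Origin at its middle. It lies across the chute against the skirt of the shut lid and rolls into the box by itself once the lid is raised past about 0.3 rad; on the box floor its origin is about 23 mm above the desk.
- fresh_cell: Fresh battery: blue cylinder standing upright, 34 mm diameter, 61 mm tall, loose; origin at the centre of its underside. To be left alone.
- handset: Black telephone handset lying flat, 150 (x) x 48 x 22 mm, loose; origin at the centre of its underside. To be left alone.
- pen_cup: Steel pen cup, 76 mm diameter, 95 mm tall, with pens to 155 mm, loose; origin at the centre of its underside. To be left alone.
There are look-alikes about, which are no part of the job. There is more than one size of the cell; the one meant has the size given above.

How it is judged:
On the way, in this order (a step that is already met when the one before it is completed fails the run):
1. the fingers press the lever and the lid rises (value of joint lid above 0.1 rad and contact force between the fingers and lever above 0.3 N).
2. the spent battery has rolled into the box while the lid is still held up (x of cell in the frame of bin between -0.078 and 0.078 m and y of cell in the frame of bin between -0.068 and 0.068 m and z of cell in the frame of bin below 0.07 m and value of joint lid above 0.15 rad), for 0.1 s.
At the end, for the whole second after the job is handed in: The spent battery lies inside the box (its middle within the walls and under 70 mm high, slower than 0.1 m/s), the lid is shut to within 0.05 rad and the lever is back up to within 0.02 rad (x of cell in the frame of bin between -0.078 and 0.078 m and y of cell in the frame of bin between -0.068 and 0.068 m and z of cell in the frame of bin below 0.07 m and value of joint lid below 0.05 rad and value of joint lever below 0.02 rad and linear speed of cell below 0.1 m/s); the robot touches nothing.
It fails at once if the lid falls faster than 3 rad/s (it slams) (velocity of joint lid below -3 rad/s).
It fails at once if the robot touches the lid (contact force between any of the fingers, the arm and lid above 0.5 N).
It fails at once if the robot touches the spent battery (contact force between any of the fingers, the arm and cell above 0.3 N).
It fails at once if the spent battery is carried above the chute (z of cell in the frame of bin above 0.17 m).
It fails at once if the fresh battery, handset or pen cup is shifted by more than 15 mm or tipped (distance of any of fresh_cell, handset, pen_cup from where it was at the start of the episode above 0.015 m or angle between any of fresh_cell, handset, pen_cup's own z axis and vertical above 0.3 rad).
It also fails if it takes over 35 s, if anything falls off the work surface, if the arm or the gripper's body presses on something with over 40 N, if the wrist force passes 120 N, or if a joint passes its speed limit or range.

ROBOT

A 7-joint arm with a two-finger parallel gripper is mounted at the origin on the work surface. World frame = base frame: x ahead of the robot, y to its left, z up, the work surface at z = 0. Lengths are in m, angles in rad, forces in N, time in s.
With the tool pointing down it reaches from about 0.35 to 0.9 m from the base axis. Payload 8.1 kg.
Tool frame: the origin (TCP) lies midway between the tips of the shut fingers; the grasp point (between the pads) lies 19 mm behind it; x points along the fingers, z is the direction in which the jaws open and shut, and the axes are right-handed (so a half turn about x gives the same grasp; the last joint's range is limited). The gripper opens to 92 mm and grips with 3 to 60 N. Pads are 19 mm wide; open, the fingers measure 130 mm over their backs; the gripper's body (75 mm by 190 mm) begins 47 mm behind the grasp point.
Start: joints at [1.139, 0.434, 0.025, 1.573, -0.012, 1.134, -0.075], TCP at [0.202, -0.592, 0.227] pointing down, gripper open.
Joint ranges: [-2.62, 2.62], [-0.44, 2.09], [-1.27, 1.32], [0.08, 2.57], [-1.32, 4.46], [0.12, 2], [-2.74, 2.74]. Speed limits (rad/s): [2.22, 2.22, 3.01, 3.01, 3.14, 3.14, 3.14].

INTERFACE

Orientations are given as a rotation vector (axis times angle).
In Python, from cell import arm, optics, finder gives the robot as it stands.
- The arm moves only by the tool send_rows, never from a script. Its argument "rows" is a list that holds one entry, the list of rows, each a list of 7 numbers: the shift along the tool's x, y, z in mm, then the turn, a rotation vector about the tool's x, y, z in degrees, then the opening in per cent of the stroke, from 0 (shut) to 100 (fully open). A call has exactly 8 rows; each row is the pose to reach, as a shift and turn from the pose commanded when the call began, along the tool's axes at that moment; what a row does not reach only later rows make up. A row lasts 1/10 s, in which the tool goes at most 50 mm and 8.59 degrees, less where a joint would pass 70% of its speed; a pose out of reach is approached as far as the arm can. A call with a gripper value outside its range is refused whole. The fingers move at their own pace and stop on an object; "grip_force" is the grip in N (left out, the last holds). Time passes only in rows, so rows that repeat a pose let the fingers close, or fill a call up. It gives the time, the measured TCP pose, the force and the opening at its end, in the units of the state.
- arm.observe(): the state, without advancing time (a new reading comes with each control period).
- optics.get_image(name): name is "scene" or "top" or "wrist"; returns (picture, depth): 400x640x3 uint8, red, green, blue; 400x640 float32, m along the optical axis (not along the pixel's ray), 0 where there is no reading.
- optics.get_calibration(name): a dict with "camera_matrix" (3x3 intrinsics, pixels), "D" ([k1, k2, p1, p2, k3] as OpenCV has them; the pictures are not rectified), "position" and "orientation" of the camera in the world; the wrist camera has in their place "T_tool_cam" (4x4, takes a point from camera to tool coordinates, whose origin is the TCP and whose axes are the tool frame's). Camera axes: x right, y up, looking along -z (the intrinsics and any distortion apply to the point x, -y, -z); pixel columns grow to the right and rows downward; lengths in m; the calibration is good to about 2 mm. A picture is of the moment at which its call begins: read the wrist's pose just before it. get_calibration takes no time and is no camera call.
- arm.sign_off(): hands the job in, once; it reports no verdict.
Trained networks look in the newest picture that a camera, given by its name, has taken for a name from the list of things; names that differ only in an ending like _2 or _b are one class to them, and where a whole thing is asked for, a point or a joint stands for the part that bears it (a point fixed in the world has none). Each returns a list of dicts, best first, with "confidence" (0 to 1); they miss things now and then, are a little off and sometimes report something else, mostly with a low value. They report only what shows in the picture. A call takes as long as a camera call. They do not tell look-alikes from the thing itself.
- finder.search_frame(camera, thing): "bbox" ([left, top, width, height] in pixels, round what is visible of it).
- finder.regions_of(camera, thing): "region" (400x640 bool, what is visible of it) and "bbox" ([left, top, width, height] in pixels, round what is visible of it).
- finder.place_of(camera, thing): "xy" ([column, row] in pixels: a listed point, or the origin of a listed thing).
The state is a dict: "clock": time; "joints": joint angles; "dq": joint speeds; "joint_efforts": joint torques, N m; "position": TCP position; "ee_rot": TCP orientation; "force": force on the tool from outside, world axes, zero at the start; "ft_torque": the same for the moment, N m; "width": opening from 0.0 (shut) to 1.0 (fully open).
Only numpy, scipy, OpenCV 4.12 (cv2) and the standard library are available. Lean on these libraries where they do the work, as an engineer would, in place of code of your own. Each camera call takes 0.05 s, during which the arm holds its last target.

## Working session

There is one attempt and no reset: what is moved stays moved. The work goes in short steps, Python scripts to look and compute and a tool call to move; the robot and the scene stay as the last step left them, time stands still between calls to the robot, and variables do not carry over. Pictures are saved under pics/ and viewed, and the job is handed in when it is done.

Besides the shell and the picture viewer there is one more tool, called after "Emit:" as name(argument=value, ...), one argument or row to a line, values as JSON. send_rows: Moves the arm, as the interface text tells. Its arguments: {"type":"object","properties":{"rows":{"type":"array"},"grip_force":{"type":"number"}},"required":["rows"]}

```bash
mkdir -p pics; ls
cat > h.py <<'E'
import numpy as np, cv2
from scipy.spatial.transform import Rotation as R
from cell import arm, optics, finder
def save(n,im): cv2.imwrite('pics/'+n,cv2.cvtColor(im,cv2.COLOR_RGB2BGR))
def cam(name,st=None):
    c=optics.get_calibration(name); K=np.array(c['camera_matrix']); D=np.array(c['D'])
    if 'T_tool_cam' in c:
        T=np.eye(4);T[:3,:3]=R.from_rotvec(st['ee_rot']).as_matrix();T[:3,3]=st['position'];T=T@np.array(c['T_tool_cam'])
    else:
        T=np.eye(4);o=np.array(c['orientation']);T[:3,3]=c['position']
        T[:3,:3]=o if o.shape==(3,3) else R.from_rotvec(o).as_matrix()
    return K,D,T
def p3(uv,d,C):
    K,D,T=C; n=cv2.undistortPoints(np.array(uv,float).reshape(-1,1,2),K,D).reshape(-1,2)
    d=np.asarray(d).reshape(-1,1); p=np.hstack([n[:,:1]*d,-n[:,1:]*d,-d])
    return p@T[:3,:3].T+T[:3,3]
E
python3 - <<'E'
from h import *
s=arm.observe();print(s)
for n in('scene','top'):
    im,d=optics.get_image(n);save(n+'1.png',im);np.save(n+'_d.npy',d);np.save(n+'_i.npy',im)
    c=optics.get_calibration(n);print(c['position'],c['orientation'])
    for t in('pad_top','lid_edge','bin','cell','fresh_cell','handset','pen_cup'):
        for r in finder.place_of(n,t)[:3]: print(n,t,r)
E
```

```text
pics
{'clock': 0.0, 'joints': array([ 1.13940098,  0.43518601,  0.02499742,  1.57409726, -0.01159229,
        1.13401602, -0.07508842]), 'dq': array([ 4.08748314e-04,  1.60088928e-03,  4.60039947e-04,  8.23803713e-05,
        5.09615558e-04,  1.82210905e-03, -2.33330643e-04]), 'joint_efforts': array([-2.42696042e-04, -6.67845154e+01,  9.85038690e-01, -3.14462793e+01,
       -6.04960928e-02,  4.31416591e-02,  1.31111642e-04]), 'position': array([ 0.20157691, -0.59105495,  0.22596818]), 'ee_rot': array([ 0.96456075,  1.34835845, -0.96327629]), 'force': array([0.46017933, 0.65361045, 0.29786981]), 'ft_torque': array([ 0.01364964, -0.01413277,  0.04410404]), 'width': 0.9984259627963304}
[1.30737685 0.707519   1.32133603] [0.31654444 0.80048791 2.29218316]
scene pad_top {'xy': [281.3, 169.3], 'confidence': 0.68}
scene pad_top {'xy': [370.3, 255.5], 'confidence': 0.68}
scene lid_edge {'xy': [316.6, 206.9], 'confidence': 0.89}
scene bin {'xy': [328.1, 212.2], 'confidence': 0.66}
scene cell {'xy': [302.4, 278.3], 'confidence': 0.71}
scene cell {'xy': [289.4, 256.4], 'confidence': 0.7}
scene 
[... 196 characters left out ...]
5.5], 'confidence': 0.32}
scene pen_cup {'xy': [370.3, 255.3], 'confidence': 0.64}
scene pen_cup {'xy': [282.5, 226.0], 'confidence': 0.29}
[ 0.56033536 -0.00799472  1.11773625] [ 0.08325089 -0.08389245 -1.55651321]
top pad_top {'xy': [400.7, 214.5], 'confidence': 0.96}
top lid_edge {'xy': [313.8, 197.5], 'confidence': 0.79}
top bin {'xy': [323.1, 233.3], 'confidence': 0.78}
top cell {'xy': [316.3, 193.0], 'confidence': 0.75}
top cell {'xy': [307.2, 153.2], 'confidence': 0.59}
top cell {'xy': [270.8, 143.0], 'confidence': 0.59}
top fresh_cell {'xy': [353.0, 183.2], 'confidence': 0.76}
top handset {'xy': [483.5, 271.8], 'confidence': 0.63}
top pen_cup {'xy': [246.5, 226.0], 'confidence': 0.6}
```

View pics/scene1.png

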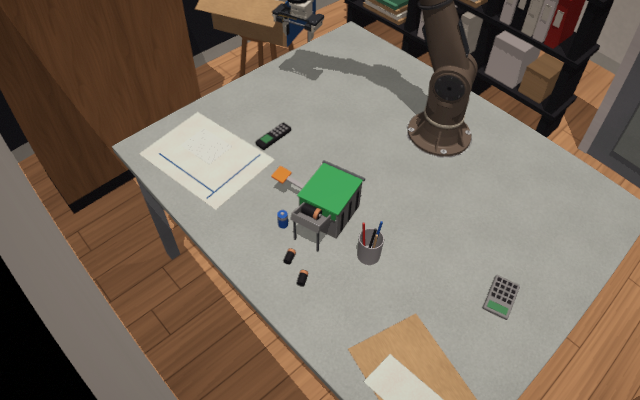

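View pics/top1.png

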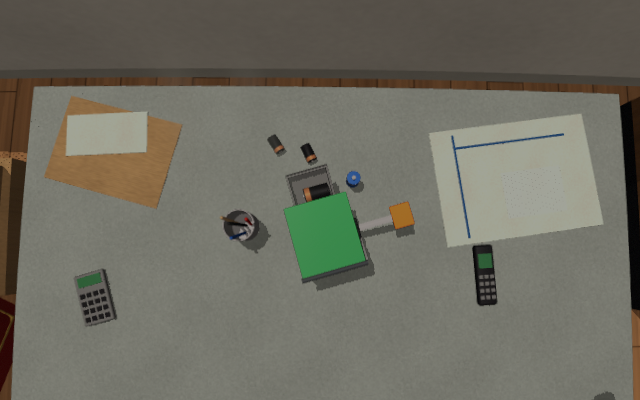

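Run:
```python
from h import *
im=np.load('top_i.npy');d=np.load('top_d.npy');C=cam('top')
save('top_crop.png',cv2.resize(im[100:300,230:430],(800,800))[:600])
for n,(u,v) in dict(pad=(400,214),lid=(314,197),bin=(323,233),cell=(316,193),fresh=(353,183),hs=(483,272),cup=(246,226)).items():
    dd=np.median(d[v-1:v+2,u-1:u+2]);print(n,p3([u,v],dd,C).round(4))
# green lid and orange pad masks
hsv=cv2.cvtColor(im,cv2.COLOR_RGB2HSV)
for n,lo,hi in(('green',(40,80,40),(90,255,255)),('orange',(5,150,120),(20,255,255))):
    m=cv2.inRange(hsv,lo,hi);k,l,s,c=cv2.connectedComponentsWithStats(m)
    for i in range(1,k):
        if s[i,4]<80: continue
        v,u=np.where((l==i)&(d>0)); P=p3(np.c_[u,v],d[v,u],C)
        z=np.median(P[:,2]);P=P[abs(P[:,2]-z)<.02]
        r=cv2.minAreaRect((P[:,:2]*1000).astype(np.float32));print(n,s[i],P.mean(0).round(4),P[:,2].min(),P[:,2].max(),r)
```

```text
pad [[ 0.6353 -0.1813  0.0875]]
lid [[0.6684 0.0208 0.1302]]
bin [[ 0.5871 -0.0007  0.136 ]]
cell [[0.6771 0.0164 0.1336]]
fresh [[ 0.7118 -0.0716  0.0582]]
hs [[ 0.4976 -0.3996  0.023 ]]
cup [[0.6056 0.1954 0.0086]]
green [ 284  192   82   87 4766] [ 0.5835 -0.0029  0.137 ] 0.12106106820799001 0.14332315001355855 ((585.2633666992188, -2.595611572265625), (164.09439086914062, 145.47994995117188), 16.691259384155273)
green [478 253  15  16 212] [ 0.5263 -0.4046  0.0233] 0.016946009544974494 0.029358500833404966 ((526.2678833007812, -404.88031005859375), (37.16249084472656, 35.885433197021484), 4.181223392486572)
green [ 77 273  25  15 220] [0.4622 0.5918 0.0146] 0.010167554298177395 0.019415263694314344 ((462.0248718261719, 592.4652099609375), (23.844837188720703, 63.324859619140625), 16.594661712646484)
orange [389 202  25  27 469] [ 0.6329 -0.1844  0.0877] 0.08009383329925401 0.0954350369307091 ((633.206298828125, -184.8709716796875), (55.17280197143555, 47.021942138671875), 16.701879501342773)
```

The top view shows one box with its lid at (325,235), its orange lever pad at (401,215) and its chute above. There are three battery candidates: (316,193) lies across the chute against the lid skirt, and (309,153) and (276,144) are loose on the desk. The one on the chute should be the spent cell, so I'll confirm it in a crop. I'll also work out the approach.

View pics/top_crop.png

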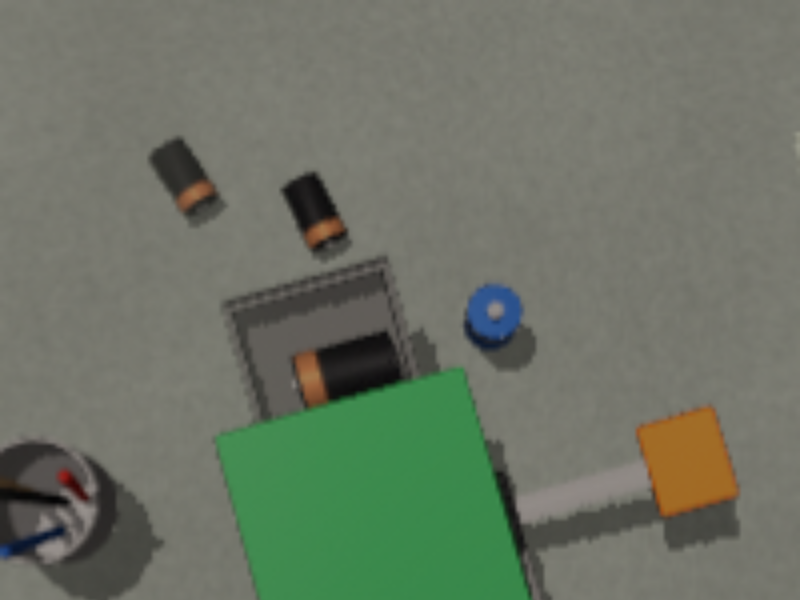

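```bash
cat >> h.py <<'E'
YAW=np.deg2rad(16.7); PAD=np.array([.634,-.185,.088])
BX=np.array([np.cos(YAW),np.sin(YAW),0]); BY=np.array([-np.sin(YAW),np.cos(YAW),0])
def plan(target,jaw):
    s=arm.observe();M=R.from_rotvec(s['ee_rot']).as_matrix()
    x=np.array([0,0,-1.]);z=jaw/np.linalg.norm(jaw)
    if z@M[:,2]<0:z=-z
    T=np.c_[x,np.cross(z,x),z]
    print(s['clock'],s['position'].round(4),s['force'].round(2),'shift mm',(M.T@(target-s['position'])*1000).round(1),'rot deg',np.rad2deg(R.from_matrix(M.T@T).as_rotvec()).round(2));return M
E
python3 - <<'E'
from h import *
print(plan(PAD+[0,0,.1],BX).round(3)); plan(PAD+[0,0,.1],BY)
E
```

```text
0.8 [ 0.2018 -0.5916  0.2268] [-0.16 -0.61 -0.15] shift mm [  38.8  540.3 -245.3] rot deg [-8.786e+01  0.000e+00  1.000e-02]
[[ 0.     0.946  0.323]
 [-0.     0.323 -0.946]
 [-1.    -0.     0.   ]]
0.8 [ 0.2018 -0.5916  0.2268] [-0.16 -0.61 -0.15] shift mm [  38.8  540.3 -245.3] rot deg [2.14 0.01 0.  ]
```

The crop confirms it. The cell across the chute, at (316,193), is clearly larger than the two on the desk, and it is the only one resting on the chute. I'm moving above the pad with the fingers shut and the gripper's long side parallel to the box x axis.

Emit:
send_rows(
  rows=[
    [[0,40,-18,-6,0,0,0],[0,82,-37,-13,0,0,0],[0,124,-56,-20,0,0,0],[0,166,-75,-27,0,0,0],[0,208,-94,-34,0,0,0],[0,250,-113,-41,0,0,0],[0,292,-132,-48,0,0,0],[0,332,-150,-54,0,0,0]],
  ],
)

```text
clock: 1.6
position: [0.469, -0.3408, 0.2271]
ee_rot: [0.231, 1.558, -0.231]
force: [0.6, 0.2, 0.2]
width: 0.349
```

Run:
```python
from h import *
plan(PAD+[0,0,.06],BX);s=arm.observe();print(s['joints'].round(2),s['width'])
```

```text
1.6 [ 0.469  -0.3408  0.2271] [0.65 0.18 0.16] shift mm [ 79.1 197.  112.6] rot deg [-3.357e+01  4.000e-02  2.000e-02]
[ 0.75  0.38 -0.29  1.67  0.12  1.11  0.13] 0.3487292577323135
```

Emit:
send_rows(
  rows=[
    [[0,35,20,-6,0,0,0],[0,72,41,-13,0,0,0],[0,110,62,-20,0,0,0],[10,145,82,-27,0,0,0],[25,175,99,-34,0,0,0],[45,192,109,-34,0,0,0],[50,193,110,-34,0,0,0],[50,193,110,-34,0,0,0]],
  ],
)

```text
clock: 2.4
position: [0.6291, -0.1904, 0.1756]
ee_rot: [-0.23, 1.561, 0.231]
force: [-0.7, -0.8, -0.0]
width: 0.003
```

Run:
```python
from h import *
plan(PAD,BX);s=arm.observe();print(s['joints'].round(2),s['width'],s['force'])
im,d=optics.get_image('scene');save('s2.png',im[80:320,180:480].repeat(2,0).repeat(2,1))
s=arm.observe();im,d=optics.get_image('wrist');save('w2.png',im)
im,d=optics.get_image('top');save('t2.png',im[100:320,200:520].repeat(2,0).repeat(2,1))
```

```text
2.4 [ 0.6291 -0.1904  0.1756] [-0.69 -0.75 -0.05] shift mm [87.6  3.7  6.5] rot deg [ 0.15 -0.12 -0.05]
[ 0.49  0.57 -0.43  1.52  0.26  1.11  0.3 ] 0.0033903333172126647 [-0.68625768 -0.75254231 -0.04685754]
```

View pics/s2.png

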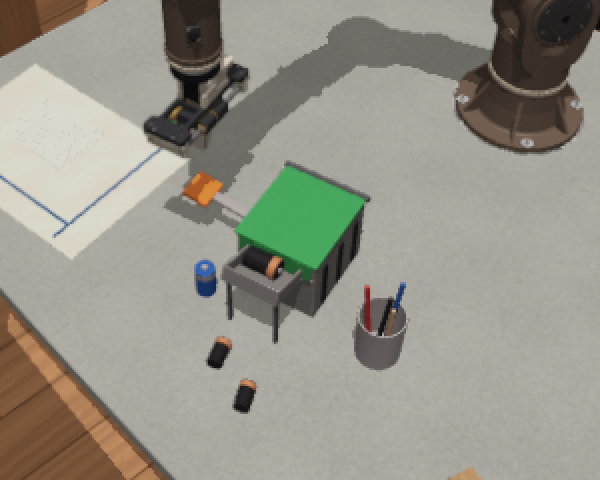

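View pics/w2.png

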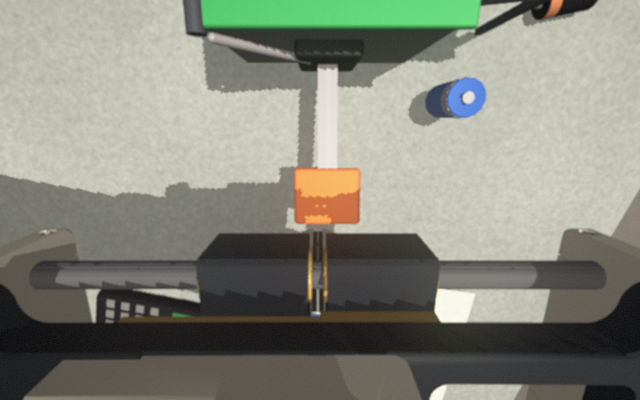

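View pics/t2.png

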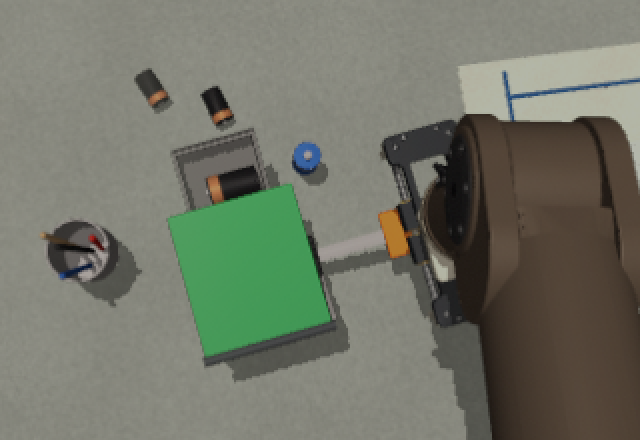

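The gripper's long side runs parallel to the box, with clear space to the lid and the fresh cell. The pad sits just ahead of the fingertips in the wrist view, at (327,195). Descending to just above it.

Emit:
send_rows(
  rows=[
    [[15,2,4,0,0,0,0],[30,4,6,0,0,0,0],[45,4,6,0,0,0,0],[58,4,6,0,0,0,0],[66,4,6,0,0,0,0],[70,4,6,0,0,0,0],[70,4,6,0,0,0,0],[70,4,6,0,0,0,0]],
  ],
)

```text
clock: 3.35
position: [0.6346, -0.1849, 0.1072]
ee_rot: [-0.231, 1.558, 0.23]
force: [-0.2, 0.4, 0.3]
width: 0.006
```

Run:
```python
from h import *
M=plan(PAD,BX);print(M.round(2));s=arm.observe()
im,d=optics.get_image('wrist');save('w3.png',im)
```

```text
3.35 [ 0.6346 -0.1849  0.1072] [-0.2   0.45  0.31] shift mm [19.2  0.1 -0.6] rot deg [0.13 0.04 0.02]
[[ 0.   -0.29  0.96]
 [-0.    0.96  0.29]
 [-1.   -0.    0.  ]]
```

View pics/w3.png

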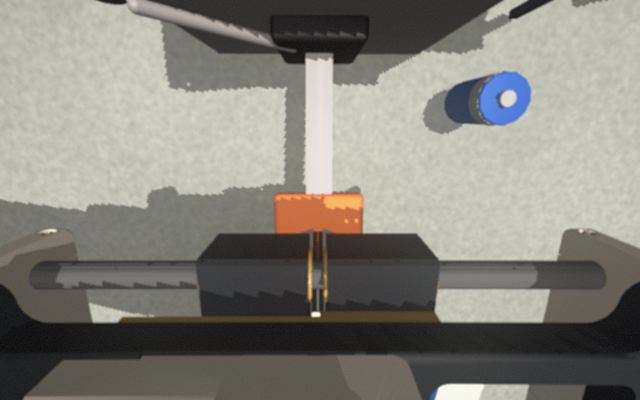

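Centred 19 mm above the pad. Pressing now, stopping short of the hard stop.

Emit:
send_rows(
  rows=[
    [[8,0,0,0,0,0,0],[15,0,0,0,0,0,0],[20,0,0,0,0,0,0],[25,0,0,0,0,0,0],[31,0,0,0,0,0,0],[37,0,0,0,0,0,0],[43,0,0,0,0,0,0],[48,0,0,0,0,0,0]],
  ],
)

```text
clock: 4.2
position: [0.6344, -0.1849, 0.0582]
ee_rot: [-0.231, 1.558, 0.231]
force: [2.0, -2.7, 3.9]
width: 0.007
```

Run:
```python
from h import *
plan(PAD,BX)
im,d=optics.get_image('scene');save('s4.png',im[80:320,180:480].repeat(2,0).repeat(2,1))
im,d=optics.get_image('top');save('t4.png',im[100:320,200:520].repeat(2,0).repeat(2,1))
```

```text
4.2 [ 0.6344 -0.1849  0.0582] [ 1.96 -2.71  3.92] shift mm [-29.8  -0.   -0.4] rot deg [ 0.13  0.01 -0.  ]
```

View pics/s4.png

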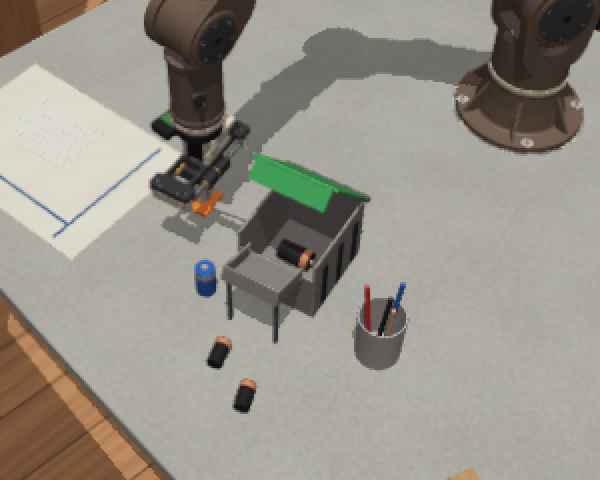

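View pics/t4.png

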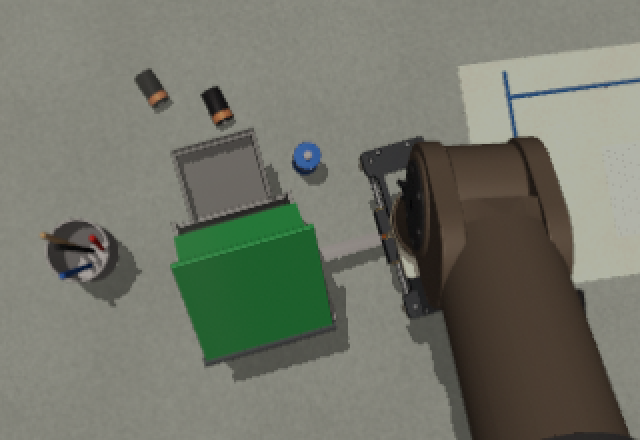

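The lid is up, the chute is empty and the cell is dropping into the box, at (297,253) in the scene crop. I'll hold here and check that it settles.

Emit:
send_rows(
  rows=[
    [[0,0,0,0,0,0,0],[0,0,0,0,0,0,0],[0,0,0,0,0,0,0],[0,0,0,0,0,0,0],[0,0,0,0,0,0,0],[0,0,0,0,0,0,0],[0,0,0,0,0,0,0],[0,0,0,0,0,0,0]],
  ],
)

```text
clock: 5.1
position: [0.634, -0.1847, 0.0586]
ee_rot: [-0.231, 1.559, 0.231]
force: [-2.0, -0.5, 3.5]
width: 0.008
```

Run:
```python
from h import *
plan(PAD,BX)
im,d=optics.get_image('scene');save('s5.png',im[150:270,240:400].repeat(5,0).repeat(5,1)); C=cam('scene')
for r in finder.regions_of('scene','cell')[:4]:
    v,u=np.where(r['region']&(d>0));P=p3(np.c_[u,v],d[v,u],C);m=np.median(P,0)
    q=m-np.array([.582,-.0035,0]);print(r['confidence'],r['bbox'],m.round(3),'box',[round(q@BX,3),round(q@BY,3)],P[:,2].min(),P[:,2].max())
```

```text
5.1 [ 0.634  -0.1847  0.0586] [-2.02 -0.46  3.47] shift mm [-29.4  -0.3  -0.1] rot deg [ 0.14 -0.02 -0.02]
0.75 [328.2, 186.0, 18.2, 17.7] [ 0.535 -0.021  0.035] box [np.float64(-0.05), np.float64(-0.003)] 0.006767754609971366 0.04667315410053119
```

View pics/s5.png

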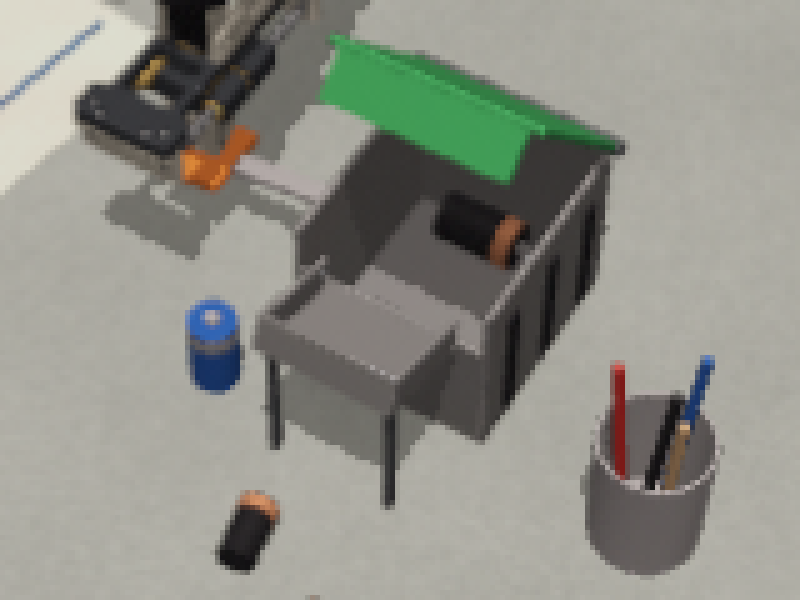

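The cell lies on the box floor against the back wall, at (480,228) in the crop, while the lid is still held up. Easing the lever back up at about 20 mm/s.

Emit:
send_rows(
  rows=[
    [[-1,0,0,0,0,0,0],[-3,0,0,0,0,0,0],[-5,0,0,0,0,0,0],[-7,0,0,0,0,0,0],[-9,0,0,0,0,0,0],[-11,0,0,0,0,0,0],[-13,0,0,0,0,0,0],[-15,0,0,0,0,0,0]],
  ],
)

```text
clock: 6.0
position: [0.6344, -0.1846, 0.0739]
ee_rot: [-0.231, 1.558, 0.231]
force: [-3.1, 1.0, 2.6]
width: 0.005
```

Emit:
send_rows(
  rows=[
    [[-2,0,0,0,0,0,0],[-4,0,0,0,0,0,0],[-6,0,0,0,0,0,0],[-8,0,0,0,0,0,0],[-10,0,0,0,0,0,0],[-12,0,0,0,0,0,0],[-14,0,0,0,0,0,0],[-15,0,0,0,0,0,0]],
  ],
)

```text
clock: 6.8
position: [0.6345, -0.1847, 0.089]
ee_rot: [-0.231, 1.558, 0.231]
force: [-0.4, 2.9, 3.0]
width: 0.002
```

Emit:
send_rows(
  rows=[
    [[-2,0,0,0,0,0,0],[-4,0,0,0,0,0,0],[-6,0,0,0,0,0,0],[-8,0,0,0,0,0,0],[-10,0,0,0,0,0,0],[-13,0,0,0,0,0,0],[-16,0,0,0,0,0,0],[-20,0,0,0,0,0,0]],
  ],
)

```text
clock: 7.6
position: [0.6342, -0.1849, 0.1089]
ee_rot: [-0.231, 1.559, 0.231]
force: [-0.5, 0.7, -0.7]
width: 0.003
```

Emit:
send_rows(
  rows=[
    [[-10,0,0,0,0,0,0],[-20,0,0,0,0,0,0],[-35,0,0,0,0,0,0],[-50,0,0,0,0,0,0],[-65,-10,0,0,0,0,0],[-75,-30,0,0,0,0,0],[-80,-40,0,0,0,0,0],[-80,-40,0,0,0,0,0]],
  ],
)

```text
clock: 8.4
position: [0.6463, -0.2253, 0.1899]
ee_rot: [-0.23, 1.557, 0.227]
force: [-0.3, -0.6, 0.1]
width: 0.008
```

Run:
```python
from h import *
plan(PAD,BX)
im,d=optics.get_image('scene');save('s6.png',im[80:320,180:480].repeat(2,0).repeat(2,1))
im,d=optics.get_image('top');C=cam('top')
hsv=cv2.cvtColor(im,cv2.COLOR_RGB2HSV)
for n,lo,hi in(('green',(40,80,40),(90,255,255)),('orange',(5,150,120),(20,255,255))):
    m=cv2.inRange(hsv,lo,hi);k,l,s,c=cv2.connectedComponentsWithStats(m)
    i=1+s[1:,4].argmax(); v,u=np.where((l==i)&(d>0)); P=p3(np.c_[u,v],d[v,u],C);print(n,s[i],P.mean(0).round(4))
```

```text
8.4 [ 0.6463 -0.2253  0.1899] [-0.25 -0.58  0.07] shift mm [101.8  42.3  -0.3] rot deg [-0.02  0.07  0.1 ]
green [ 284  192   82   87 4754] [ 0.5835 -0.0033  0.1366]
orange [389 202  25  27 469] [ 0.6329 -0.1844  0.0875]
```

View pics/s6.png

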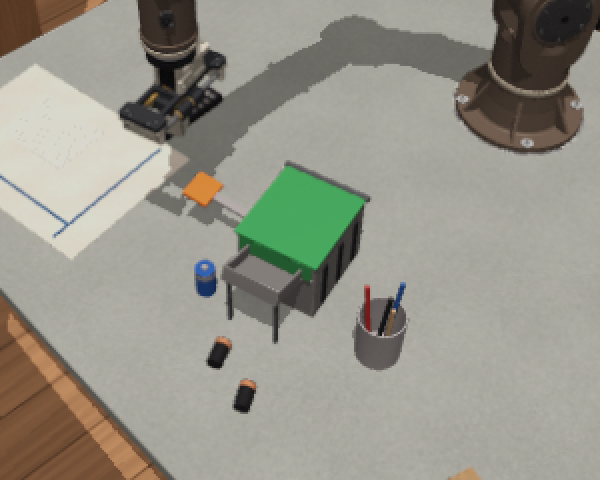

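The lid is shut, the lever is back at its rest height, the chute is empty and the hand is clear. The fresh battery and pen cup stand where they were. Handing in.

```bash
python3 -c "
from h import *
print(arm.sign_off())"
```

```text
the job is handed in; nothing more can be done
None
```

The job is done and handed in; no verdict was reported.

- **Pressing:** I pressed the orange pad with the shut fingers to about 58 mm above the desk, short of the hard stop at 53 mm. The lid rose and the spent battery rolled in by itself. With the lid still held up, I measured the battery on the box floor at about x = -50 mm, y = -3 mm in the box frame.
- **Easing back:** I let the lever up at about 20 mm/s. That works out at roughly 0.55 rad/s for the lid, against the 3 rad/s slam limit; I did not measure the lid speed directly. The hand then moved about 100 mm up and 40 mm outward.
- **Last checks:** The lid (137 mm) and pad (87.5 mm) were back at their starting heights to within 0.5 mm, and the contact force was about zero. The chute was empty, and the fresh battery and pen cup looked unmoved.
- **Not checked:** The handset was outside the last picture I viewed, but the arm never came down near it.

No checks failed or disagreed.

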